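# Wind the extractor timer and hold the drying box open to vent

## Robot

A 6-joint arm with a two-finger parallel gripper is mounted at the origin on the work surface. World frame = base frame: x ahead of the robot, y to its left, z up, the work surface at z = 0. Lengths are in mm, angles in rad, forces in N, time in s.
With the tool pointing down it reaches from about 400 to 925 mm from the base axis. Payload 12.5 kg.
Tool frame: the origin (TCP) lies midway between the tips of the shut fingers; the grasp point (between the pads) lies 19 mm behind it; z points along the fingers, y is the direction in which the jaws open and shut (so a half turn about z gives the same grasp; the last joint's range is limited). The gripper opens to 95 mm and grips with 3 to 60 N. Pads are 20 mm wide; open, the fingers measure 119 mm over their backs; the gripper's body (75 mm by 180 mm) begins 59 mm behind the grasp point.
Start: joints at [-1.219, 0.491, 1.559, -0, 1.092, -0.106], TCP at [276.259, -560.649, 214.661] pointing down, gripper open.
Joint ranges: [-3.1, 3.1], [-0.84, 2.19], [0.05, 2.79], [-1.13, 4.28], [0.06, 2.93], [-2.69, 2.69]. Speed limits (rad/s): [2.22, 2.22, 2.79, 3.14, 3.14, 3.14].

## Interface

Orientations are given as [roll, pitch, yaw] about the fixed x, y, z axes, in that order (R = Rz(yaw) Ry(pitch) Rx(roll)).
In Python, from cell import env gives the robot as it stands.
- The arm moves only by the tool servo_tool, never from a script. Its argument "plan" is a list of rows, each a list of 7 numbers: the shift along the tool's x, y, z in m, then the turn, a rotation vector about the tool's x, y, z in degrees, then the opening in per cent of the stroke, from 0 (shut) to 100 (fully open). In form: [[dx, dy, dz, wx, wy, wz, jaw], ...]. A call has 1 to 8 rows; each row shifts and turns the pose as measured when the row begins, along the tool's axes as they then stand; what a row does not reach is not made up. A row lasts 1/12 s, in which the tool goes at most 41.7 mm and 7.16 degrees, less where a joint would pass 70% of its speed; a pose out of reach is approached as far as the arm can. A call is refused whole if a number of a shift passes 0.0417 or a number of a turn 7.16, either way. A call with a gripper value outside its range is refused whole. The fingers move at their own pace and stop on an object; the grip force is fixed at half the most. Time passes only in rows, so rows that do not move let the fingers close. It gives the time, the measured TCP pose, the force and the opening at its end, in the units of the state.
- env.state(): the state, without advancing time (a new reading comes with each control period).
- env.read_camera(name): name is "side" or "top"; returns a dict with "img" (480x640x3 uint8, blue, green, red), "intrinsics" (3x3 intrinsics, pixels), "R" (3x3) and "t" (3): a world point X has camera coordinates R X + t. Camera axes: x right, y down, z forward; pixel columns grow to the right and rows downward; lengths in mm; the calibration is good to about 2 mm. A picture is of the moment at which its call begins. There is no depth.
- env.job_done(): hands the job in, once; it reports no verdict.
The state is a dict: "t": time; "joints": joint angles; "qvel": joint speeds; "tau": joint torques, N m; "eef_pos": TCP position; "tcp_rot": TCP orientation; "ft_force": force on the tool from outside, world axes, zero at the start; "moment": the same for the moment, N m; "opening": opening from 0.0 (shut) to 1.0 (fully open).
Only numpy, scipy, OpenCV 4.12 (cv2) and the standard library are available. Lean on these libraries where they do the work, as an engineer would, in place of code of your own. Each camera call takes 0.05 s, during which the arm holds its last target. There are 200 camera calls.

## Task

The sample drying box has to be vented: first, with its lid still shut, wind the clockwork extractor timer by its wing key, clockwise seen from above, a partial turn at a time, until it is fully wound against its stop. Then raise the drying box's lid, which has a bar handle, to 60 degrees open and hold it still there with the fingers: finish while still holding it, because it falls shut if let go. Leave the funnel, the jar and the beaker where they stand.

Things in the scene. Friction and masses are not known exactly. Their poses are not given: they have to be found in the camera images.
- key_grip (a point): Centre of the upright steel wing of the timer's key, on the key's vertical turning axis, 110 mm above the work surface. The wing is a plate 44 mm long along this point's x, 9 mm thick along its y, 36 mm high (92 to 128 mm above the work surface); z is up. The point turns with the key. A short black pointer at the key's foot points along +x.
- key (a joint): Turn of the timer's key, rad: 0 run down, growing clockwise seen from above, 3.35 fully wound at the stop. Its light spring (under 0.05 N m) is held by the timer's friction (about 0.06 N m), so the key stays where it is left. It starts partly wound, 0 to 0.8.
- timer: The clockwork timer: fixed grey box 100 x 100 mm, 68 mm high, with a round white dial on top (face at 72 mm); origin at the centre of its underside. The key stands in the middle of the dial. Fully wound, the key's pointer stands against a 7 mm high steel stud on the dial.
- bar_mid (a point): Middle of the lid's steel bar handle: round bar 10 mm thick, 100 mm long along this point's y, carried at its ends by slanted legs. It runs 15 mm beyond the lid's free edge on the robot's side and 30 mm above the lid's upper face, 147 mm above the work surface with the lid shut. Site axes are the lid's: shut, z is up and x points level from handle to hinge.
- lid_hinge (a point): Point on the lid's hinge axis, in the middle of the far rim of the drying box, 110 mm above the work surface; the axis is level, along the point's y. The handle bar's centre lies 221 mm from here along the point's -x and 36 mm along its z. The point turns with the lid; with the lid shut x points level away from the handle and z up.
- lid (a joint): Opening angle of the lid, rad: 0 shut, growing as the handle rises, 1.047 = 60 degrees; stop at 1.75. The lid with its handle weighs about 0.3 to 0.6 kg, turns freely and falls shut by its weight if let go below about 80 degrees.
- box: The drying box: fixed, grey, 200 mm deep (x), 250 mm wide (y), 110 mm high, lid 6 mm thick; origin at the centre of its underside, x from the handle side to the hinge side. Holds four fixed white dishes. On its +y end a steel quarter-circle gauge, 85 mm in radius, stands about the hinge; the radial stub on it marks 60 degrees.
- funnel: Bystander: white plastic funnel standing mouth down, 90 mm across, 100 mm high; origin at the centre of its underside.
- jar: Bystander: amber jar with a black cap, 60 mm across, 85 mm high; origin at the centre of its underside.
- beaker: Bystander: glass beaker, 70 mm across, 90 mm high; origin at the centre of its underside.
There are look-alikes about, which are no part of the job. Leave any blue or turquoise look-alike of the timer alone.

How it is judged (in metres and radians):
On the way, in this order (a step that is already met when the one before it is completed fails the run):
1. the timer is fully wound (within 17 degrees of its stop) while the lid is still shut (value of joint key above 3.05 rad and value of joint lid below 0.1 rad), for 0.2 s.
2. the lid is then raised to 60 degrees, within 5 degrees (value of joint lid between 0.96 and 1.134 rad), for 0.3 s.
At the end, for the whole second after the job is handed in: The lid stands still at 60 degrees open, within 5 degrees either way, with the robot's fingers bearing on the lid or its handle and nothing else carrying it; the timer's key is still within 17 degrees of its stop (all of step 2 and velocity of joint lid between -0.05 and 0.05 rad/s and contact force between the fingers and lid above 0.5 N and value of joint key above 3.05 rad and contact force between lid and funnel below 0.2 N and contact force between lid and jar below 0.2 N and contact force between lid and beaker below 0.2 N); the arm keeps its last pose, push and grip.
It fails at once if a bystander (funnel, jar or beaker) is shifted more than 30 mm or tipped (distance of any of funnel, jar, beaker from where it was at the start of the episode above 0.03 m or angle between any of funnel, jar, beaker's own z axis and vertical above 0.4 rad).
It also fails if it takes over 72 s, if anything falls off the work surface, if the arm or the gripper's body presses on something with over 40 N, if the wrist force passes 120 N, or if a joint passes its speed limit or range.

## Working session

There is one attempt and no reset: what is moved stays moved. The work goes in short steps, Python scripts to look and compute and a tool call to move; the robot and the scene stay as the last step left them, time stands still between calls to the robot, and variables do not carry over. Pictures are saved under pics/ and viewed, about 8 in all and at most 12, crops included, and the job is handed in when it is done.

Besides the shell and the picture viewer there is one more tool, called in YAML: its name, and indented under it one key for each argument. servo_tool: Moves the arm, as the interface text tells. Its arguments: {"type":"object","properties":{"plan":{"type":"array","items":{"type":"array","items":{"type":"number"}}}},"required":["plan"]}

```bash
ls; mkdir -p pics
cat > h.py <<'E'
import numpy as np, cv2
from cell import env
def cam(n):
    c=env.read_camera(n); K=np.array(c["intrinsics"]);R=np.array(c["R"]);t=np.array(c["t"]).ravel()
    return c["img"],K,R,t
def ray(K,R,t,p):
    d=R.T@np.linalg.inv(K)@np.array([p[0],p[1],1.]); return -R.T@t,d/np.linalg.norm(d)
def onz(c,p,z):
    o,d=ray(*c,p); return o+d*(z-o[2])/d[2]
def proj(c,X):
    K,R,t=c; q=K@(R@np.array(X,float)+t); return q[:2]/q[2]
def tri(ca,pa,cb,pb):
    o1,d1=ray(*ca,pa);o2,d2=ray(*cb,pb)
    s=np.linalg.lstsq(np.c_[d1,-d2],o2-o1,rcond=None)[0]
    a=o1+s[0]*d1;b=o2+s[1]*d2; return (a+b)/2,np.linalg.norm(a-b)
E
python3 - <<'E'
from h import *
for n in("side","top"):
    i,K,R,t=cam(n); cv2.imwrite(f"pics/{n}0.png",i); print(n,K.round(1).tolist(),(-R.T@t).round(),R.round(2).tolist())
print(env.state())
E
```

```text
pics
side [[519.9, 0.0, 317.0], [0.0, 519.9, 245.2], [0.0, 0.0, 1.0]] [ 217. 1192.  847.] [[-0.94, -0.34, 0.02], [-0.19, 0.47, -0.86], [0.28, -0.81, -0.51]]
top [[522.5, 0.0, 316.4], [0.0, 522.5, 238.7], [0.0, 0.0, 1.0]] [ 474.   -7. 1493.] [[0.0, -1.0, -0.02], [-1.0, -0.0, -0.09], [0.09, 0.02, -1.0]]
{'t': 0.1, 'joints': array([-1.21861227e+00,  4.91523407e-01,  1.55938343e+00,  7.16125698e-06,
        1.09171984e+00, -1.05625583e-01]), 'qvel': array([-0.00035626, -0.00141544, -0.00091375,  0.00047325,  0.00082144,
       -0.00143088]), 'tau': array([ 2.19434667e-03, -6.13621616e+01, -2.58606076e+01,  6.93634897e-02,
        4.70185268e-02, -3.55144266e-05]), 'eef_pos': array([ 276.17254445, -560.4306231 ,  214.10694708]), 'tcp_rot': array([-3.14056505e+00, -1.15333524e-04,  4.57806279e-01]), 'ft_force': array([-0.80568476,  0.73605022, -0.20022882]), 'moment': array([ 0.02484918, -0.00591817,  0.03565574]), 'opening': 0.9957213637758555}
```

View pics/top0.png

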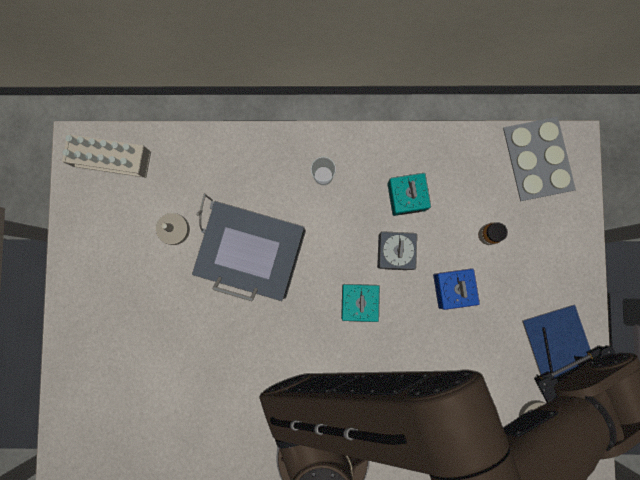

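View pics/side0.png

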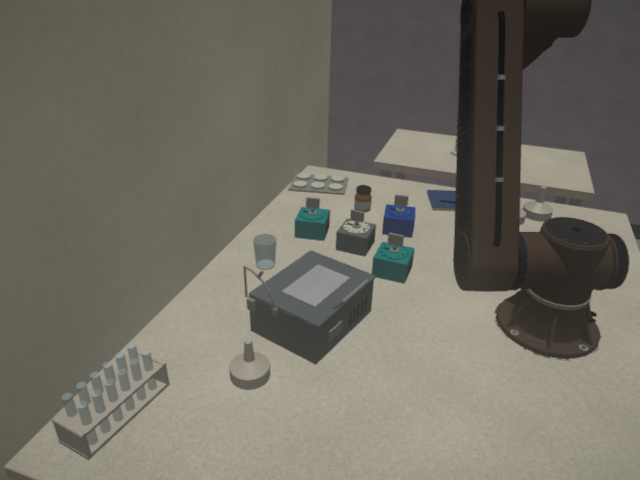

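The top view shows four timers: teal (410,193), teal (361,302), blue (457,289) and grey with a white dial (398,250). Only the grey one fits the description; in the side view it is at (356,232). The box lid is at (248,250) and its bar at about (234,296). I'll confirm with an enlarged crop.

Run:
```python
from h import *
a=cv2.imread("pics/top0.png");b=cv2.imread("pics/side0.png")
c1=cv2.resize(a[225:275,373:423],(400,400),interpolation=cv2.INTER_CUBIC)
c2=cv2.resize(b[205:255,331:381],(400,400),interpolation=cv2.INTER_CUBIC)
cv2.imwrite("pics/crop1.png",np.hstack([c1,c2]))
# lid & bar crops
c3=cv2.resize(a[185:310,180:315],(540,500),interpolation=cv2.INTER_CUBIC)
cv2.imwrite("pics/crop2.png",c3)
```

```text
(no output)
```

View pics/crop1.png

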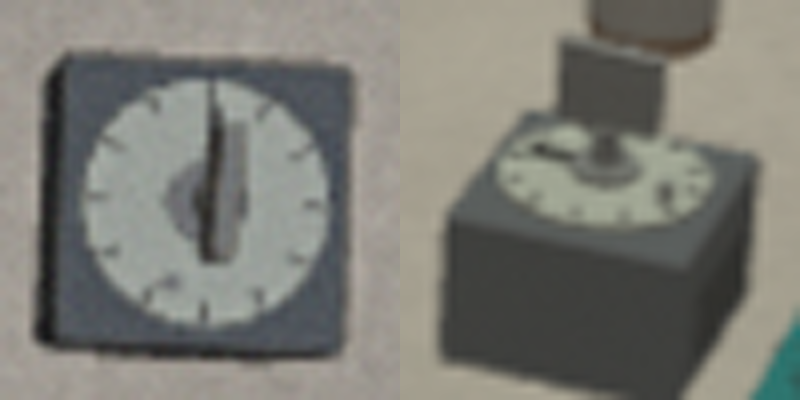

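View pics/crop2.png

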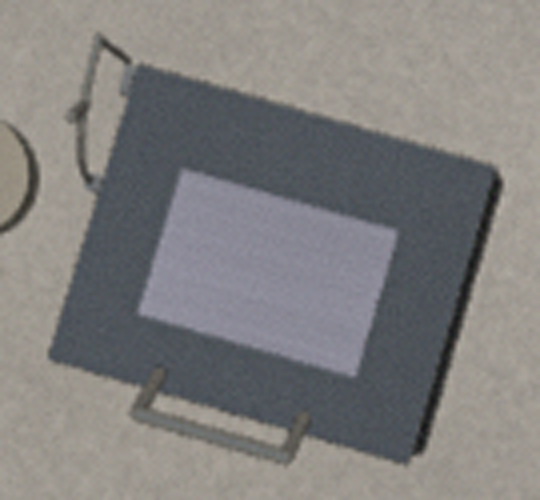

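The crop confirms the grey timer. Its white dial is centred at about (399,250) and the pointer faces up in the image (world +x). The stud is at lower left, at about (394.5,260.5). The lid bar runs from about (214,288) to (252,299). Next I'll measure from both views.

```bash
cat > meas.py <<'E'
from h import *
A=cv2.imread("pics/top0.png");B=cv2.imread("pics/side0.png")
_,*ca=cam("top");_,*cb=cam("side")
def dial(img,x0,y0,w):
    s=img[y0:y0+w,x0:x0+w].astype(int); g=s.min(2)
    m=((g>130)&(s[...,2]-s[...,0]<25)).astype(np.uint8)
    return m,s
import sys
# dial by mask around grey timer
for img,x0,y0,w,c in((A,381,233,36,ca),(B,340,217,40,cb)):
    hsv=cv2.cvtColor(img[y0:y0+w,x0:x0+w],cv2.COLOR_BGR2HSV)
    m=(hsv[...,2]>140).astype(np.uint8)
    n,l,st,ce=cv2.connectedComponentsWithStats(m)
    k=1+np.argmax(st[1:,4]); cnt=max(cv2.findContours((l==k).astype(np.uint8),0,2)[0],key=len)
    hull=cv2.convexHull(cnt); e=cv2.fitEllipse(hull.astype(np.float32))
    p=np.array(e[0])+[x0,y0]; print("dial",p.round(1),np.round(e[1],1),st[k],onz(c,p,72).round(1))
E
python3 - <<'E'
exec(open('meas.py').read())
# lid corners from top crop clicks -> z=116
cl=lambda x,y:(180+x/4,185+y/4)
for n,p,z in(("hingeL",(138,66),116),("hingeR",(498,168),116),("frontL",(50,355),116),("frontR",(408,460),116),("barL",(137,412),147),("barR",(289,457),147)):
    print(n,onz(ca,cl(*p),z).round(1))
cu=lambda x,y:(373+x/8,225+y/8)
print("dialc",onz(ca,cu(205,202),72),"pointer",onz(ca,cu(212,85),76),"stud",onz(ca,cu(172,284),79),"wingtop",onz(ca,cu(235,125),128),onz(ca,cu(228,258),128))
cs=lambda x,y:(331+(x-400)/8,205+y/8)
print("side wing top",onz(cb,cs(560,40),128),onz(cb,cs(663,66),128))
print(tri(ca,cu(237,125),cb,cs(560,40)),tri(ca,cu(230,258),cb,cs(663,66)))
c=cv2.resize(B[245:360,240:385],(725,575),interpolation=cv2.INTER_CUBIC);cv2.imwrite("pics/crop3.png",c)
E
```

```text
dial [398.3 249.7] [29.5 30.1] [  3   2  30  30 531] [ 570.3 -204.9   72. ]
dial [360.6 238.1] [39.6 55.9] [  4   0  36  40 420] [ 537.1 -136.8   72. ]
hingeL [694.7 289.8 116. ]
hingeR [626.8  48.8 116. ]
frontL [501.8 343.9 116. ]
frontR [434.2 106.5 116. ]
barL [464.9 278.8 147. ]
barR [436.6 180.4 147. ]
dialc [ 568.91329894 -205.71480168   72.        ] pointer [ 608.45673822 -207.88497029   76.        ] stud [ 540.68204965 -193.38052033   79.        ] wingtop [ 590.42635091 -207.89470793  128.        ] [ 546.92614263 -205.20084543  128.        ]
side wing top [ 588.5817459  -198.48630221  128.        ] [ 545.78560156 -192.06544734  128.        ]
(array([ 591.17951418, -209.30400743,  122.42722403]), np.float64(0.5672504637815328)) (array([ 548.275061  , -206.73481413,  120.47196762]), np.float64(1.9373119138634842))
```

View pics/crop3.png

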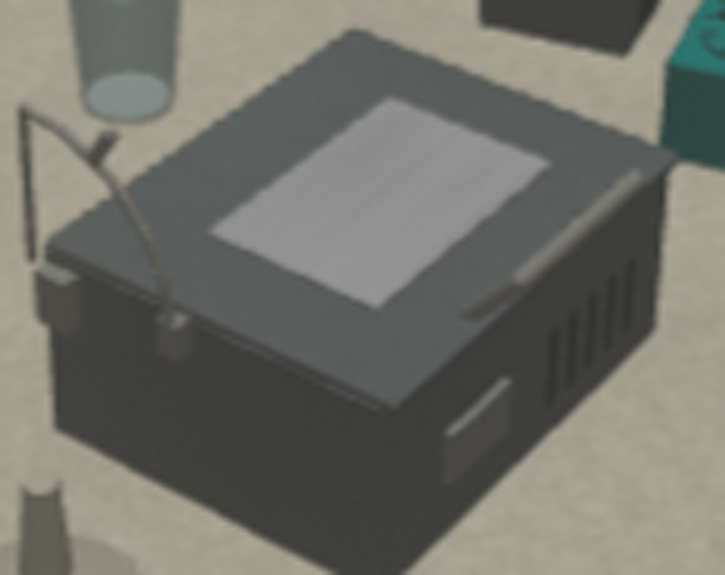

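Key axis is at about (569,-206) with the wing at yaw -3.5°. The bar's middle is at about (451,230) with lid yaw -16°. I'll grip the key at tool yaw 176.5°, so the last joint can make the whole turn.

servo_tool:
  plan:
    - [0.035, -0.0157, 0, 0, 0, 0, 100]
    - [0.035, -0.0157, 0, 0, 0, 0, 100]
    - [0.035, -0.0157, 0, 0, 0, 0, 100]
    - [0.035, -0.0157, 0, 0, 0, 0, 100]
    - [0.035, -0.0157, 0, 0, 0, 0, 100]
    - [0.035, -0.0157, 0, 0, 0, 0, 100]
    - [0.035, -0.0157, 0, 0, 0, 0, 100]
    - [0.035, -0.0157, 0, 0, 0, 0, 100]

```text
t: 0.87
eef_pos: [474.8, -320.3, 212.3]
tcp_rot: [-3.14, 0.001, 0.446]
ft_force: [-0.0, -0.4, 0.4]
opening: 1.003
```

servo_tool:
  plan:
    - [0, 0, 0, 0, 0, -7.16, 100]
    - [0, 0, 0, 0, 0, -7.16, 100]
    - [0, 0, 0, 0, 0, -7.16, 100]
    - [0, 0, 0, 0, 0, -7.16, 100]
    - [0, 0, 0, 0, 0, -7.16, 100]
    - [0, 0, 0, 0, 0, -7.16, 100]
    - [0, 0, 0, 0, 0, -7.16, 100]
    - [0, 0, 0, 0, 0, -7.16, 100]

```text
t: 1.53
eef_pos: [480.2, -311.2, 211.4]
tcp_rot: [-3.139, -0.003, 1.45]
ft_force: [-0.1, -0.3, 0.3]
opening: 1.0
```

servo_tool:
  plan:
    - [0, 0, 0, 0, 0, -7.16, 100]
    - [0, 0, 0, 0, 0, -7.16, 100]
    - [0, 0, 0, 0, 0, -7.16, 100]
    - [0, 0, 0, 0, 0, -7.16, 100]
    - [0, 0, 0, 0, 0, -7.16, 100]
    - [0, 0, 0, 0, 0, -7.16, 100]
    - [0, 0, 0, 0, 0, -7.16, 100]
    - [0, 0, 0, 0, 0, -7.16, 100]

```text
t: 2.2
eef_pos: [479.7, -310.7, 210.4]
tcp_rot: [3.141, -0.006, 2.45]
ft_force: [-0.6, -0.2, 0.6]
opening: 0.999
```

servo_tool:
  plan:
    - [0, 0, 0, 0, 0, -6.9, 100]
    - [0, 0, 0, 0, 0, -6.9, 100]
    - [0, 0, 0, 0, 0, -6.9, 100]
    - [0, 0, 0, 0, 0, -6.9, 100]
    - [0, 0, 0, 0, 0, -6.9, 100]
    - [-0.027, 0.036, 0, 0, 0, 0, 100]
    - [-0.027, 0.036, 0, 0, 0, 0, 100]
    - [-0.025, 0.035, 0, 0, 0, 0, 100]

```text
t: 2.87
eef_pos: [560.5, -215.0, 209.6]
tcp_rot: [3.137, -0.007, 3.079]
ft_force: [0.0, -0.7, -0.0]
opening: 1.0
```

servo_tool:
  plan:
    - [0, 0, 0, 0, 0, 0, 100]
    - [0, 0, 0, 0, 0, 0, 100]

```text
t: 3.03
eef_pos: [564.2, -209.0, 209.1]
tcp_rot: [3.136, -0.006, 3.085]
ft_force: [-0.4, -1.1, 0.2]
opening: 1.0
```

Run:
```python
from h import *
i,*c=cam("top"); cv2.imwrite("pics/top1.png",i); cs=[]
j,*d=cam("side"); cv2.imwrite("pics/side1.png",j)
print(env.state()["eef_pos"],env.state()["tcp_rot"],env.state()["joints"])
a=cv2.resize(i[205:290,350:435],(400,400),interpolation=cv2.INTER_CUBIC)
b=cv2.resize(j[160:260,310:410],(400,400),interpolation=cv2.INTER_CUBIC)
cv2.imwrite("pics/c4.png",np.hstack([a,b]))
print(tri(c,(233.25,293.6),d,(355.6,290.6)))
```

```text
[ 563.51529219 -210.10778225  209.17333189] [ 3.13617244 -0.00628632  3.08350774] [-0.46780455  0.46560657  1.62037816  0.00282293  1.06353477 -1.98188005]
(array([451.1564626 , 229.96780228, 145.00506542]), np.float64(0.8533205378580192))
```

View pics/c4.png

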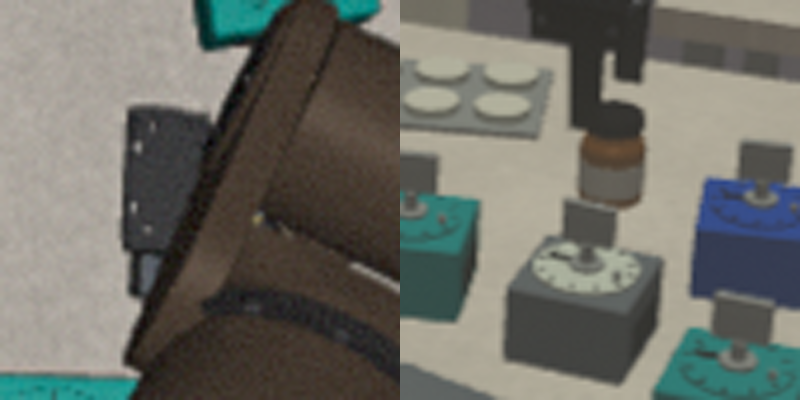

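The gripper is over the key: the fingers show above the jar in the side crop. The wing is upright at crop (588,222), and the jaws straddle its y. I'll go down.

servo_tool:
  plan:
    - [-0.005, 0.003, 0.028, 0, 0, 0, 100]
    - [0, 0, 0.028, 0, 0, 0, 100]
    - [0, 0, 0.028, 0, 0, 0, 100]
    - [0, 0, 0.028, 0, 0, 0, 100]
    - [0, 0, 0, 0, 0, 0, 100]

```text
t: 3.55
eef_pos: [566.2, -212.9, 96.1]
tcp_rot: [3.139, -0.001, 3.077]
ft_force: [-0.6, 0.7, -0.5]
opening: 0.999
```

servo_tool:
  plan:
    - [-0.003, 0.006, 0.004, 0, 0, 0, 100]
    - [0, 0, 0, 0, 0, 0, 100]

```text
t: 3.72
eef_pos: [568.8, -208.7, 92.5]
tcp_rot: [3.139, -0.002, 3.074]
ft_force: [-0.9, 0.7, 0.1]
opening: 0.998
```

servo_tool:
  plan:
    - [0, 0, 0, 0, 0, 0, 0]
    - [0, 0, 0, 0, 0, 0, 0]
    - [0, 0, 0, 0, 0, 0, 0]
    - [0, 0, 0, 0, 0, 0, 0]
    - [0, 0, 0, 0, 0, 0, 0]
    - [0, 0, 0, 0, 0, 0, 0]

```text
t: 4.22
eef_pos: [570.8, -210.4, 98.9]
tcp_rot: [-3.141, 0.006, 3.073]
ft_force: [-0.5, -0.4, 0.8]
opening: 0.636
```

servo_tool:
  plan:
    - [0, 0, 0, 0, 0, 0, 0]
    - [0, 0, 0, 0, 0, 0, 0]
    - [0, 0, 0, 0, 0, 0, 0]
    - [0, 0, 0, 0, 0, 0, 0]

```text
t: 4.55
eef_pos: [571.0, -210.3, 99.4]
tcp_rot: [-3.141, 0.007, 3.073]
ft_force: [0.4, 0.6, -0.6]
opening: 0.355
```

Run:
```python
from h import *
for k in range(4):
    s=env.state(); print(s["eef_pos"],s["qvel"].round(3),s["opening"]); env.read_camera("top")
```

```text
[ 570.98406346 -210.32028638   99.42480656] [-0.    -0.     0.002 -0.001  0.002 -0.001] 0.3548213049584524
[ 570.99774689 -210.32858621   99.39283031] [-0.002  0.002 -0.     0.002 -0.001  0.   ] 0.3162156223857782
[ 570.98972799 -210.34553001   99.38751597] [-0.001  0.001  0.001  0.001  0.001  0.001] 0.2744411360032602
[ 570.96272903 -210.32474752   99.3725532 ] [ 0.    -0.002  0.     0.001  0.001  0.001] 0.23198819204356558
```

servo_tool:
  plan:
    - [0.001, 0.0035, 0.006, 0, 0, 0, 30]
    - [0, 0, 0.001, 0, 0, 0, 30]
    - [0, 0, 0, 0, 0, 0, 30]

```text
t: 5.0
eef_pos: [570.0, -205.4, 91.9]
tcp_rot: [3.141, 0.006, 3.073]
ft_force: [-0.1, 0.2, -0.2]
opening: 0.291
```

servo_tool:
  plan:
    - [0, 0, 0, 0, 0, 0, 0]
    - [0, 0, 0, 0, 0, 0, 0]
    - [0, 0, 0, 0, 0, 0, 0]
    - [0, 0, 0, 0, 0, 0, 0]

```text
t: 5.33
eef_pos: [570.0, -204.7, 91.8]
tcp_rot: [3.139, 0.005, 3.072]
ft_force: [3.0, 4.3, 1.7]
opening: 0.091
```

servo_tool:
  plan:
    - [0, 0, 0, 0, 0, 0, 0]
    - [0, 0, 0, 0, 0, 0, 0]
    - [0, 0, 0, 0, 0, 0, 0]
    - [0, 0, 0, 0, 0, 0, 0]

```text
t: 5.67
eef_pos: [570.1, -204.6, 91.8]
tcp_rot: [3.139, 0.005, 3.072]
ft_force: [-0.3, 1.5, -0.4]
opening: 0.09
```

Wing gripped: the opening is 8.6 mm and side force is small. I'll wind clockwise (+z turn of the tool).

servo_tool:
  plan:
    - [0, 0, 0, 0, 0, 6, 0]
    - [0, 0, 0, 0, 0, 6, 0]
    - [0, 0, 0, 0, 0, 6, 0]
    - [0, 0, 0, 0, 0, 6, 0]
    - [0, 0, 0, 0, 0, 6, 0]
    - [0, 0, 0, 0, 0, 6, 0]

```text
t: 6.17
eef_pos: [570.1, -204.6, 91.9]
tcp_rot: [3.137, 0.003, 2.421]
ft_force: [-0.3, 1.8, -1.3]
opening: 0.091
```

servo_tool:
  plan:
    - [0, 0, 0, 0, 0, 7, 0]
    - [0, 0, 0, 0, 0, 7, 0]
    - [0, 0, 0, 0, 0, 7, 0]
    - [0, 0, 0, 0, 0, 7, 0]
    - [0, 0, 0, 0, 0, 7, 0]
    - [0, 0, 0, 0, 0, 7, 0]
    - [0, 0, 0, 0, 0, 7, 0]
    - [0, 0, 0, 0, 0, 7, 0]

```text
t: 6.83
eef_pos: [570.1, -204.6, 91.8]
tcp_rot: [3.137, -0.002, 1.42]
ft_force: [0.6, 1.7, -0.7]
opening: 0.092
```

servo_tool:
  plan:
    - [0, 0, 0, 0, 0, 7, 0]
    - [0, 0, 0, 0, 0, 7, 0]
    - [0, 0, 0, 0, 0, 7, 0]
    - [0, 0, 0, 0, 0, 7, 0]
    - [0, 0, 0, 0, 0, 7, 0]
    - [0, 0, 0, 0, 0, 7, 0]
    - [0, 0, 0, 0, 0, 7, 0]
    - [0, 0, 0, 0, 0, 7, 0]

```text
t: 7.5
eef_pos: [570.1, -204.6, 91.8]
tcp_rot: [3.141, -0.003, 0.42]
ft_force: [2.0, 1.0, -0.7]
opening: 0.097
```

Run:
```python
from h import *
s=env.state();print(s["eef_pos"],s["tcp_rot"],s["joints"],s["moment"])
```

```text
[ 570.05319036 -204.62647285   91.84457354] [ 3.14067353e+00 -2.92525140e-03  4.20373335e-01] [-0.45440394  0.60594052  1.72834402  0.00229729  0.80472852  0.6944298 ] [0.04907445 0.27181759 0.1226744 ]
```

servo_tool:
  plan:
    - [0, 0, 0, 0, 0, 4, 0]
    - [0, 0, 0, 0, 0, 4, 0]
    - [0, 0, 0, 0, 0, 4, 0]
    - [0, 0, 0, 0, 0, 4, 0]
    - [0, 0, 0, 0, 0, 4, 0]

```text
t: 7.92
eef_pos: [570.0, -204.6, 91.8]
tcp_rot: [-3.141, -0.002, 0.051]
ft_force: [1.2, 0.8, -0.8]
opening: 0.089
```

Run:
```python
from h import *
s=env.state();print(s["eef_pos"],s["tcp_rot"],s["moment"],s["opening"])
```

```text
[ 570.00848655 -204.64769612   91.83151202] [-3.14135596e+00 -1.99940501e-03  5.08524970e-02] [0.16311491 0.20695882 0.07520529] 0.08863899685944987
```

servo_tool:
  plan:
    - [0, 0, 0, 0, 0, 3, 0]
    - [0, 0, 0, 0, 0, 3, 0]
    - [0, 0, 0, 0, 0, 3, 0]
    - [0, 0, 0, 0, 0, 3, 0]

```text
t: 8.25
eef_pos: [570.0, -204.6, 91.8]
tcp_rot: [-3.141, -0.001, -0.17]
ft_force: [1.2, 0.7, -0.3]
opening: 0.089
```

Run:
```python
from h import *
s=env.state();print(s["eef_pos"],s["tcp_rot"],s["moment"],s["opening"],s["tau"])
```

```text
[ 570.04067801 -204.62083761   91.84821057] [-3.14091578e+00 -1.23163814e-03 -1.69753018e-01] [0.23119606 0.23024876 0.0617757 ] 0.08913131493883475 [-9.14750844e-01 -6.34921217e+01 -2.02141589e+01 -3.28379078e-02
 -2.45042257e-01 -9.78864580e-01]
```

servo_tool:
  plan:
    - [0, 0, 0, 0, 0, 3, 0]
    - [0, 0, 0, 0, 0, 3, 0]

```text
t: 8.42
eef_pos: [570.1, -204.7, 91.9]
tcp_rot: [-3.141, -0.001, -0.279]
ft_force: [1.0, 1.5, -0.0]
opening: 0.09
```

Run:
```python
from h import *
s=env.state();print(s["tcp_rot"],s["moment"],s["opening"],s["tau"][5])
```

```text
[-3.14087243e+00 -8.92153052e-04 -2.79164935e-01] [0.27990698 0.01211351 0.55310397] 0.08961613712381482 -0.5377779342234135
```

servo_tool:
  plan:
    - [0, 0, 0, 0, 0, 3, 0]
    - [0, 0, 0, 0, 0, 3, 0]

```text
t: 8.58
eef_pos: [569.8, -204.5, 91.9]
tcp_rot: [-3.142, 0.0, -0.386]
ft_force: [0.2, 1.4, 1.2]
opening: 0.111
```

Run:
```python
from h import *
s=env.state();print(s["tcp_rot"],s["moment"],s["opening"],s["tau"][5])
```

```text
[-3.14150934e+00  2.10695284e-04 -3.86200861e-01] [0.32378263 0.30095614 0.8638457 ] 0.11114045617920153 -0.22833786439150572
```

The moment jumped to 0.86 N m and the jaws are being prised apart at yaw -0.27 (pointer about -195°), which matches the stud. The key is at its stop, so I'll hold briefly and release.

servo_tool:
  plan:
    - [0, 0, 0, 0, 0, 0, 0]
    - [0, 0, 0, 0, 0, 0, 0]
    - [0, 0, 0, 0, 0, 0, 0]
    - [0, 0, 0, 0, 0, 0, 0]
    - [0, 0, 0, 0, 0, 0, 60]
    - [0, 0, 0, 0, 0, 0, 60]
    - [0, 0, 0, 0, 0, 0, 60]
    - [0, 0, 0, 0, 0, 0, 60]

```text
t: 9.25
eef_pos: [569.9, -205.0, 92.1]
tcp_rot: [3.141, -0.001, -0.382]
ft_force: [0.1, 0.7, 0.6]
opening: 0.336
```

servo_tool:
  plan:
    - [0, 0, 0, 0, 0, 0, 60]
    - [0, 0, 0, 0, 0, 0, 60]
    - [0, 0, -0.01, 0, 0, 0, 60]
    - [0, 0, -0.035, 0, 0, 0, 60]
    - [0, 0, -0.035, 0, 0, 0, 60]
    - [0, 0, -0.035, 0, 0, 0, 60]
    - [0, 0, -0.035, 0, 0, 0, 60]
    - [0, 0, 0, 0, 0, 0, 60]

```text
t: 9.92
eef_pos: [568.9, -204.9, 250.2]
tcp_rot: [-3.141, 0.003, -0.383]
ft_force: [0.6, -0.6, 0.5]
opening: 0.6
```

servo_tool:
  plan:
    - [-0.026, -0.0296, 0, 0, 0, 0, 100]
    - [-0.026, -0.0296, 0, 0, 0, 0, 100]
    - [-0.026, -0.0296, 0, 0, 0, 0, 100]
    - [-0.026, -0.0296, 0, 0, 0, 0, 100]
    - [-0.026, -0.0296, 0, 0, 0, 0, 100]
    - [-0.026, -0.0296, 0, 0, 0, 0, 100]
    - [-0.026, -0.0296, 0, 0, 0, 0, 100]
    - [-0.026, -0.0296, 0, 0, 0, 0, 100]

```text
t: 10.58
eef_pos: [462.5, 97.2, 256.9]
tcp_rot: [-3.14, -0.011, -0.394]
ft_force: [0.1, -0.5, 0.3]
opening: 0.996
```

servo_tool:
  plan:
    - [0, 0, 0, 0, 0, -7.16, 100]
    - [0, 0, 0, 0, 0, -7.16, 100]
    - [0, 0, 0, 0, 0, -7.16, 100]
    - [0, 0, 0, 0, 0, -7.16, 100]
    - [0, 0, 0, 0, 0, -7.16, 100]
    - [0, 0, 0, 0, 0, -7.16, 100]
    - [0, 0, 0, 0, 0, -7.16, 100]
    - [0, 0, 0, 0, 0, -7.16, 100]

```text
t: 11.25
eef_pos: [457.8, 106.1, 262.6]
tcp_rot: [3.132, -0.014, 0.608]
ft_force: [-0.3, -0.7, 0.4]
opening: 1.002
```

servo_tool:
  plan:
    - [0, 0, 0, 0, 0, -7.16, 100]
    - [0, 0, 0, 0, 0, -7.16, 100]
    - [0, 0, 0, 0, 0, -7.16, 100]
    - [0, 0, 0, 0, 0, -7.16, 100]
    - [0, 0, 0, 0, 0, -7.16, 100]
    - [0, 0, 0, 0, 0, 0, 100]

```text
t: 11.75
eef_pos: [457.2, 106.1, 266.2]
tcp_rot: [3.122, -0.007, 1.238]
ft_force: [0.1, 0.2, -0.0]
opening: 1.001
```

Run:
```python
from h import *
i,*c=cam("top"); cv2.imwrite("pics/top2.png",i);j,*d=cam("side"); cv2.imwrite("pics/side2.png",j)
s=env.state();print(s["eef_pos"],s["tcp_rot"],s["joints"])
a=cv2.resize(i[225:275,373:423],(400,400),interpolation=cv2.INTER_CUBIC)
b=cv2.resize(j[205:255,331:381],(400,400),interpolation=cv2.INTER_CUBIC)
cv2.imwrite("pics/c5.png",np.hstack([a,b]))
```

```text
[457.27636079 106.16267211 266.15869926] [ 3.12152511 -0.00721238  1.22871956] [ 0.08834015  0.20270661  1.86413899 -0.00209333  1.05350163  0.43150517]
```

View pics/c5.png

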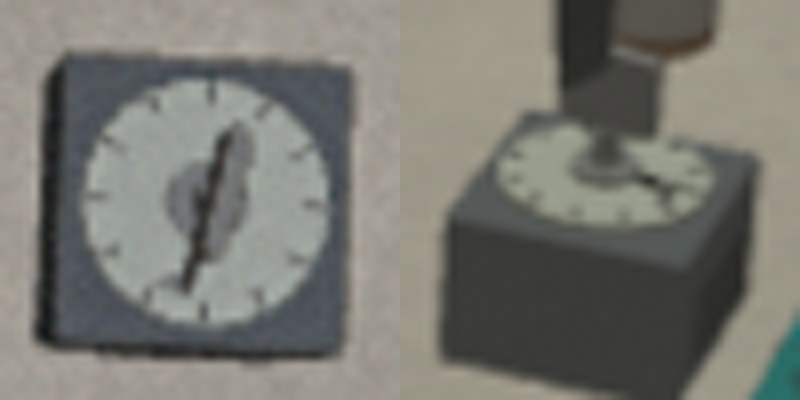

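The pointer now stands against the stud (left crop (180,285)), so the timer is fully wound. Next, a pre-grasp at the bar, tilted 30°.

servo_tool:
  plan:
    - [0.028, -0.022, 0.005, 0, 0, -3.3, 100]
    - [0.028, -0.022, 0.005, 0, 0, 0, 100]
    - [0.028, -0.022, 0.005, 0, 0, 0, 100]
    - [0.028, -0.022, 0.005, 0, 0, 0, 100]
    - [0, 0, 0, -6, 0, 0, 100]
    - [0, 0, 0, -6, 0, 0, 100]
    - [0, 0, 0, -6, 0, 0, 100]
    - [0, 0, 0, -6, 0, 0, 100]

```text
t: 12.52
eef_pos: [409.1, 244.9, 246.6]
tcp_rot: [2.696, -0.02, 1.247]
ft_force: [0.8, -0.3, 0.1]
opening: 1.002
```

servo_tool:
  plan:
    - [0, 0, 0, -6, 0, 0, 100]
    - [0, 0, 0, 0, 0, 0, 100]

```text
t: 12.68
eef_pos: [407.4, 244.8, 246.5]
tcp_rot: [2.606, -0.023, 1.242]
ft_force: [0.7, 0.9, 0.1]
opening: 0.997
```

```bash
cat > p.py <<'E'
from h import *
from scipy.spatial.transform import Rotation as Ro
bar=np.array([451,230,146.]);lx=np.array([.961,-.276,0]);ly=np.array([.276,.961,0]);H=np.array([663,169,110.])
def go(th,tilt,back=0):
    """lid angle th deg, tool tilt deg from down toward lid x -> shift in tool axes (mm), rotvec deg"""
    s=env.state();R=Ro.from_euler('xyz',s["tcp_rot"]).as_matrix();p=s["eef_pos"]
    a=np.deg2rad(th)+np.arctan2(36,221); r=np.hypot(36,221)
    b=H-lx*r*np.cos(a)+np.array([0,0,r*np.sin(a)])
    t=np.deg2rad(tilt);z=lx*np.sin(t)+np.array([0,0,-np.cos(t)]); x=ly; y=np.cross(z,x)
    T=b+(19-back)*z; Rt=np.c_[x,y,z]
    print("tcp",p.round(1),"target",T.round(1),"tool shift",(R.T@(T-p)).round(1),"turn",np.rad2deg(Ro.from_matrix(R.T@Rt).as_rotvec()).round(1),"open",s["opening"],"F",s["ft_force"].round(1))
    d=p-19*R[:,2]-H; print("lid est deg",np.rad2deg(np.arctan2(d[2],-d@lx))-9.25,"r",np.hypot(d[2],d@lx),"q",s["joints"].round(2))
E
python3 -c "
from p import *
go(0,30,90)"
```

```text
tcp [407.4 244.8 246.5] target [416.5 239.8 207.5] tool shift [ -2.7 -11.1  38.7] turn [ 0.7  0.3 -3.1] open 0.9971418999633265 F [0.7 0.9 0.1]
lid est deg 19.70263947048782 r 315.7291455881968 q [ 0.64  0.17  2.09 -0.72  0.67  1.5 ]
```

servo_tool:
  plan:
    - [-0.003, -0.011, 0.035, 0.7, 0.3, -3.1, 100]
    - [0, 0, 0, 0, 0, 0, 100]

```text
t: 12.85
eef_pos: [414.4, 241.4, 211.2]
tcp_rot: [2.62, -0.005, 1.29]
ft_force: [-0.1, -0.6, -1.0]
opening: 0.998
```

```bash
python3 -c "
from p import *
go(0,30,0)"
```

```text
tcp [414.4 241.4 211.2] target [459.7 227.4 129.5] tool shift [-1.3  0.5 94.4] turn [-0.1 -0.2 -0.2] open 0.997976852832474 F [-0.1 -0.6 -1. ]
lid est deg 14.417228392121775 r 293.0313496885788 q [ 0.61  0.23  2.13 -0.78  0.58  1.51]
```

servo_tool:
  plan:
    - [-0.001, 0, 0.03, 0, 0, 0, 100]
    - [0, 0, 0.03, 0, 0, 0, 100]
    - [0, 0, 0.025, 0, 0, 0, 100]
    - [0, 0, 0, 0, 0, 0, 100]
    - [0, 0, 0, 0, 0, 0, 100]

```text
t: 13.27
eef_pos: [460.8, 227.8, 141.0]
tcp_rot: [2.618, -0.012, 1.269]
ft_force: [-1.2, 0.7, 0.5]
opening: 0.996
```

```bash
python3 -c "
from p import *
go(0,30,0)"
```

```text
tcp [460.8 227.8 141. ] target [459.7 227.4 129.5] tool shift [-0.9 -6.5  9.4] turn [-0.   0.  -1.5] open 0.9959439915309193 F [-1.2  0.7  0.5]
lid est deg 2.909180756561275 r 225.09028261284618 q [ 0.52  0.39  2.15 -1.06  0.43  1.77]
```

Joint 4 is near its limit, so I'll cut the tilt to about 20°.

servo_tool:
  plan:
    - [0, -0.006, -0.004, 5, 0, -0.5, 100]
    - [0, 0, 0, 5, 0, -0.5, 100]
    - [0, 0, 0, 0, 0, 0, 100]

```text
t: 13.52
eef_pos: [456.4, 228.3, 145.1]
tcp_rot: [2.727, -0.004, 1.272]
ft_force: [-0.7, -0.4, 1.0]
opening: 0.998
```

```bash
python3 -c "
from p import *
go(0,20,0)"
```

```text
tcp [456.4 228.3 145.1] target [456.9 228.2 128.1] tool shift [-0.  -6.4 15.7] turn [ 3.8  0.2 -1.1] open 0.9983187747299334 F [-0.7 -0.4  1. ]
lid est deg 4.021400377459413 r 228.61271512796316 q [ 0.48  0.37  2.11 -0.69  0.46  1.38]
```

servo_tool:
  plan:
    - [0, -0.003, 0.008, 3, 0, -0.5, 100]
    - [0, -0.003, 0.008, 0, 0, -0.5, 100]
    - [0, 0, 0, 0, 0, 0, 100]

```text
t: 13.77
eef_pos: [457.4, 229.2, 133.4]
tcp_rot: [2.774, -0.004, 1.283]
ft_force: [-0.7, -0.2, -0.6]
opening: 1.0
```

```bash
python3 -c "
from p import *
go(0,20,0)"
```

```text
tcp [457.4 229.2 133.4] target [456.9 228.2 128.1] tool shift [-1.1 -2.1  4.8] turn [ 1.1 -0.1 -0.5] open 1.000211891460101 F [-0.7 -0.2 -0.6]
lid est deg 1.2955243326206425 r 224.85128568099262 q [ 0.46  0.39  2.1  -0.59  0.45  1.27]
```

servo_tool:
  plan:
    - [-0.001, -0.002, 0.004, 0, 0, 0, 100]
    - [0, 0, 0, 0, 0, 0, 40]
    - [0, 0, 0, 0, 0, 0, 40]
    - [0, 0, 0, 0, 0, 0, 40]
    - [0, 0, 0, 0, 0, 0, 40]
    - [0, 0, 0, 0, 0, 0, 40]
    - [0, 0, 0, 0, 0, 0, 40]
    - [0, 0, 0, 0, 0, 0, 30]

```text
t: 14.43
eef_pos: [456.2, 229.2, 132.9]
tcp_rot: [2.767, -0.007, 1.28]
ft_force: [0.1, -1.1, -0.7]
opening: 0.569
```

Run:
```python
from p import *
go(0,20,0)
i,*c=cam("top");j,*d=cam("side"); cv2.imwrite("pics/side3.png",j)
a=cv2.resize(i[225:325,190:290],(400,400),interpolation=cv2.INTER_CUBIC)
b=cv2.resize(j[240:340,300:400],(400,400),interpolation=cv2.INTER_CUBIC)
cv2.imwrite("pics/c6.png",np.hstack([a,b]))
```

```text
tcp [456.2 229.2 132.9] target [456.9 228.2 128.1] tool shift [-0.8 -0.9  4.8] turn [ 1.4 -0.2 -0.7] open 0.568783038382821 F [ 0.1 -1.1 -0.7]
lid est deg 1.1051061774080697 r 225.98224864085367 q [ 0.47  0.39  2.1  -0.62  0.44  1.29]
```

View pics/c6.png

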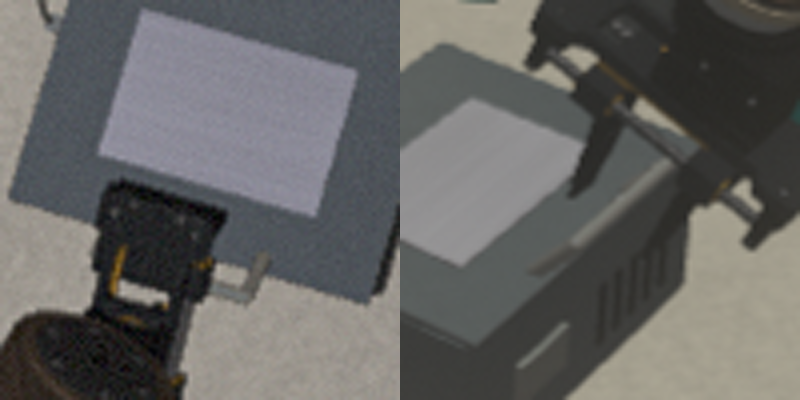

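The jaws straddle the bar, one finger on each side of it near (650,200) in the right crop. Closing.

servo_tool:
  plan:
    - [0, 0, 0.003, 0, 0, 0, 0]
    - [0, 0, 0, 0, 0, 0, 0]
    - [0, 0, 0, 0, 0, 0, 0]
    - [0, 0, 0, 0, 0, 0, 0]
    - [0, 0, 0, 0, 0, 0, 0]
    - [0, 0, 0, 0, 0, 0, 0]
    - [0, 0, 0, 0, 0, 0, 0]
    - [0, 0, 0, 0, 0, 0, 0]

```text
t: 15.2
eef_pos: [457.7, 228.6, 129.6]
tcp_rot: [2.768, -0.007, 1.28]
ft_force: [1.3, 0.5, -0.1]
opening: 0.096
```

servo_tool:
  plan:
    - [0, 0, 0, 0, 0, 0, 0]
    - [0, 0, 0, 0, 0, 0, 0]

```text
t: 15.37
eef_pos: [457.7, 228.6, 129.6]
tcp_rot: [2.768, -0.007, 1.28]
ft_force: [1.1, -0.8, -0.7]
opening: 0.096
```

```bash
python3 -c "
from p import *
go(5,18,0)"
```

```text
tcp [457.7 228.6 129.6] target [460.1 227.3 147.1] tool shift [ -0.5   8.9 -15.3] turn [ 3.4 -0.2 -0.7] open 0.09629540159754658 F [ 1.1 -0.8 -0.7]
lid est deg 0.3324064256249777 r 223.85621060872768 q [ 0.47  0.4   2.1  -0.63  0.43  1.3 ]
```

servo_tool:
  plan:
    - [0, 0.005, -0.008, 1.2, 0, 0, 0]
    - [0, 0.0095, -0.0165, 2.5, 0, 0, 0]
    - [0, 0.01, -0.016, 2.5, 0, 0, 0]
    - [0, 0, 0, 0, 0, 0, 0]

```text
t: 15.7
eef_pos: [468.5, 225.9, 176.7]
tcp_rot: [2.881, -0.007, 1.286]
ft_force: [-8.7, 5.2, 2.6]
opening: 0.098
```

```bash
python3 -c "
from p import *
go(30,8,0)"
```

```text
tcp [468.5 225.9 176.7] target [498.9 216.1 232.9] tool shift [ -0.4  45.3 -46.1] turn [ 6.9 -0.3 -0.4] open 0.09810854498682105 F [-8.7  5.2  2.6]
lid est deg 13.03547109197299 r 224.24162540918687 q [ 0.41  0.33  1.99 -0.27  0.63  0.9 ]
```

servo_tool:
  plan:
    - [0, 0.0105, -0.0125, 1.7, 0, 0, 0]
    - [0, 0.011, -0.012, 1.7, 0, 0, 0]
    - [0, 0.0115, -0.011, 1.7, 0, 0, 0]
    - [0, 0.012, -0.0105, 1.7, 0, 0, 0]
    - [0, 0, 0, 0, 0, 0, 0]

```text
t: 16.12
eef_pos: [497.4, 217.6, 233.0]
tcp_rot: [3.017, -0.01, 1.286]
ft_force: [5.6, 0.7, -7.2]
opening: 0.095
```

```bash
python3 -c "
from p import *
go(48,0,0)"
```

```text
tcp [497.4 217.6 233. ] target [546.6 202.4 279.3] tool shift [ -0.2  56.9 -39.6] turn [ 7.1 -0.5 -0.3] open 0.09532871739620709 F [ 5.6  0.7 -7.2]
lid est deg 29.77774386216194 r 225.20774307349225 q [ 0.32  0.32  1.8  -0.08  0.92  0.65]
```

servo_tool:
  plan:
    - [0, 0.0135, -0.011, 1.7, 0, 0, 0]
    - [0, 0.014, -0.0105, 1.7, 0, 0, 0]
    - [0, 0.0145, -0.0095, 1.7, 0, 0, 0]
    - [0, 0.015, -0.0085, 1.7, 0, 0, 0]
    - [0, 0, 0, 0, 0, 0, 0]

```text
t: 16.53
eef_pos: [543.1, 204.3, 279.0]
tcp_rot: [-3.128, -0.01, 1.287]
ft_force: [4.5, -0.1, -8.0]
opening: 0.097
```

```bash
python3 -c "
from p import *
go(60,0,0)"
```

```text
tcp [543.1 204.3 279. ] target [586.8 190.9 300.4] tool shift [ -0.4  45.4 -22. ] turn [-0.8 -0.6 -0.2] open 0.09677637606515685 F [ 4.5 -0.1 -8. ]
lid est deg 47.18690732288314 r 225.65966262365743 q [0.24 0.37 1.58 0.02 1.2  0.52]
```

servo_tool:
  plan:
    - [0, 0.0145, -0.008, 0, 0, 0, 0]
    - [0, 0.0145, -0.007, 0, 0, 0, 0]
    - [0, 0.014, -0.0055, 0, 0, 0, 0]
    - [0, 0, 0, 0, 0, 0, 0]
    - [0, 0, 0, 0, 0, 0, 0]

```text
t: 16.95
eef_pos: [581.4, 193.2, 299.6]
tcp_rot: [-3.122, -0.01, 1.287]
ft_force: [-3.8, 1.0, 4.9]
opening: 0.095
```

```bash
python3 -c "
from p import *
go(60,0,0)
j,*d=cam('side'); cv2.imwrite('pics/side4.png',j)
i,*c=cam('top')
a=cv2.resize(j[150:350,200:400],(500,500),interpolation=cv2.INTER_CUBIC)
b=cv2.resize(i[225:275,373:423],(300,300));z=np.zeros((500,300,3),np.uint8);z[:300]=b
cv2.imwrite('pics/c7.png',np.hstack([a,z]))"
```

```text
tcp [581.4 193.2 299.6] target [586.8 190.9 300.4] tool shift [-0.7  5.8 -0.9] turn [-1.1 -0.6 -0.2] open 0.0954422473228042 F [-3.8  1.   4.9]
lid est deg 58.64837282059979 r 225.16906940743664 q [0.2  0.41 1.47 0.02 1.28 0.48]
```

View pics/c7.png

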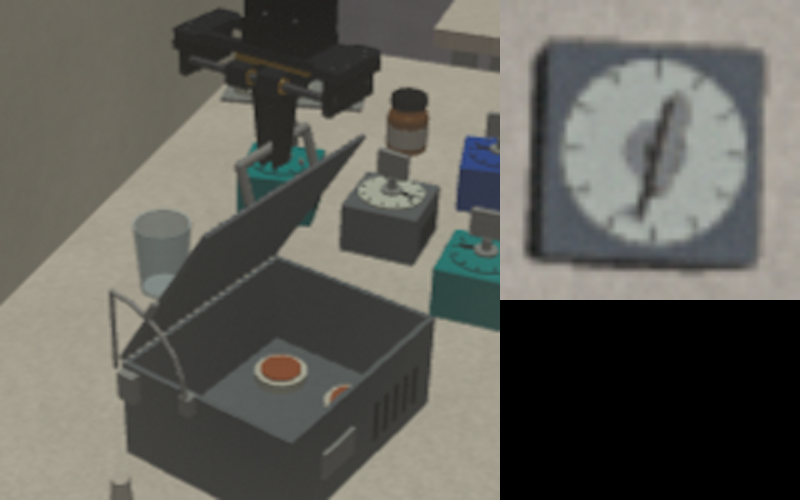

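The lid is raised, the fingers hold the bar, and the pointer is still at the stud. As an independent check of the angle, I'll compare the lid's free -y corner, seen at side px (344.8,205.2), with its projection.

```bash
python3 -c "
from p import *
_,*d=cam('side')
for th in(54,57,60,63,66):
    t=np.deg2rad(th);q=[]
    for z in(0,6): q+=[proj(d,H-ly*125+lx*(-206*np.cos(t)+z*np.sin(t))+np.array([0,0,206*np.sin(t)+z*np.cos(t)])).round(1)]
    print(th,q)
s=env.state();print(s['qvel'].round(3),s['t']);go(60,0)
"
```

```text
54 [array([351.6, 208.8]), array([350., 207.])]
57 [array([348.7, 205.6]), array([347.1, 203.8])]
60 [array([345.7, 202.5]), array([344. , 200.8])]
63 [array([342.6, 199.6]), array([340.8, 198. ])]
66 [array([339.3, 196.8]), array([337.5, 195.4])]
[ 0.     0.002 -0.002 -0.001  0.001 -0.001] 17.1
tcp [581.2 193.2 299.5] target [586.8 190.9 300.4] tool shift [-0.7  6.  -1. ] turn [-1.1 -0.6 -0.2] open 0.09623352711803361 F [-2.4 -0.5  1.5]
lid est deg 58.588777583325 r 225.1689516027492 q [0.21 0.41 1.47 0.02 1.28 0.48]
```

The image gives about 57–60°, which agrees with the grip estimate of 58.6°. I'll nudge it by about 1.3° and settle.

servo_tool:
  plan:
    - [0, 0.005, -0.0015, 0, 0, 0, 0]
    - [0, 0, 0, 0, 0, 0, 0]
    - [0, 0, 0, 0, 0, 0, 0]
    - [0, 0, 0, 0, 0, 0, 0]
    - [0, 0, 0, 0, 0, 0, 0]
    - [0, 0, 0, 0, 0, 0, 0]

```text
t: 17.6
eef_pos: [583.1, 192.6, 300.4]
tcp_rot: [-3.12, -0.008, 1.289]
ft_force: [-3.1, -0.3, 2.6]
opening: 0.099
```

```bash
python3 -c "
from p import *
go(60,0); print(env.state()['qvel'].round(3))
j,*d=cam('side'); cv2.imwrite('pics/side5.png',j)
A=cv2.imread('pics/side0.png')
for n,(x,y,w,h) in dict(funnel=(225,335,50,52),jar=(352,183,22,30),beaker=(250,232,12,38)).items():
    print(n,np.abs(A[y:y+h,x:x+w].astype(int)-j[y:y+h,x:x+w]).mean().round(1))
go(60,0)"
```

```text
tcp [583.1 192.6 300.4] target [586.8 190.9 300.4] tool shift [-0.7  4.  -0.1] turn [-1.3 -0.5 -0.1] open 0.09854398574975251 F [-3.1 -0.3  2.6]
lid est deg 59.16161954316526 r 225.19334781648877 q [0.2  0.41 1.46 0.02 1.29 0.48]
[ 0.003 -0.002  0.006 -0.001 -0.001  0.002]
funnel 0.4
jar 2.1
beaker 1.1
tcp [583.1 192.6 300.4] target [586.8 190.9 300.4] tool shift [-0.7  4.  -0.1] turn [-1.3 -0.5 -0.1] open 0.09830743850034972 F [-3.3 -0.8  3.1]
lid est deg 59.16159461194283 r 225.1959697052732 q [0.2  0.41 1.46 0.02 1.29 0.48]
```

The lid is at 59.2° and still, the grip is firm, and the bystanders haven't moved. Handing in.

```bash
python3 -c "
from h import *
print(env.job_done())"
```

```text
the job is handed in; nothing more can be done
None
```

I wound the timer to its stop with the lid shut, then raised the lid to about 59° and handed in while still gripping its bar. The hand-in gave no verdict.

- **Timer:** I wound the grey timer clockwise in one grip, about 190°, in several short moves. At the stop the moment jumped to 0.86 N m, and pictures showed the pointer against the stud, including one with the lid already raised.
- **Lid:** The grip position put it at 59.2° just before hand-in. At 58.6°, before a last small nudge, a picture of the lid's corner gave 57–60°. The lid was still, and the jaws were closed on the bar at about 9 mm.
- **Bystanders:** The funnel, jar and beaker looked unchanged between the first and last side pictures.
- **What didn't go to plan:** I meant to approach the bar at a 30° tilt, but joint 4 came close to its limit, so I gripped at about 21°. My two-view heights for the top of the key's wing came out 6–8 mm below the stated 128 mm, which the grip could absorb.

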